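# Put the stray overhaul parts back with their own kind

## Task

Five parts have been left loose on the bench after an alternator job; put each one back with its own kind: the hex bolt in the tin of bolts, the hex nut in the tin of nuts, both ball bearings lying flat in the tin of bearings, and the belt pulley squarely on top of the stack of pulleys. Lower the bearings into their tin rather than dropping them, and leave the solder reel standing where it is.

Things in the scene. Friction and masses are not known exactly. Their poses are not given: they have to be found in the camera images.
- bolt: Loose zinc-plated hex bolt on its side: shank 14 diameter, 70 long, threaded towards the tip; head 22 across flats, 9 thick; 0.11 kg. Origin at bench level under its centre of mass; x runs along the shank from head to tip (head at x = -34 to -25, tip at +45 mm), z up. Over the origin the shank's axis is 9.6 above the bench; it lies 3 degrees tip-down.
- nut: Loose zinc-plated hex nut lying flat, 30 across flats, 35 across corners, 16 high, bore 18, 0.06 kg. Origin at the centre of its underside, z up along the bore. Two opposite flats face +y and -y of its own frame (corners on its x axis).
- bearing_large: Loose ball bearing lying flat, bright steel rings with black seals: 52 outer diameter, 20 bore, 15 high, 0.14 kg. Origin at the centre of its underside, z up along the bore.
- bearing_small: Loose ball bearing lying flat, bright steel rings with black seals: 35 outer diameter, 15 bore, 11 high, 0.045 kg. Origin at the centre of its underside, z up along the bore.
- pulley: Loose dark cast-iron V-belt pulley lying flat: 62 diameter, 24 high, two rims with a V groove between (each rim's outer edge about 4 to 5 high), bore 17, 0.30 kg. Origin at the centre of its underside, z up along the bore.
- tin_bolts: The tin of bolts: hex bolts lie heaped at its far end. Fixed open steel tin 200 (x) by 150 (y) by 45 high, walls and floor 3 thick. Origin at bench level under the middle of its clear floor; outer faces at x = -70 and +130, y = +-75, corners cut 14. Clear floor (3 above bench) from x = -67 to +60; stock beyond, below the rim. x points away from the robot to 0.15 rad.
- tin_nuts: The tin of nuts: hex nuts lie heaped at its far end. Fixed open steel tin 200 (x) by 150 (y) by 45 high, walls and floor 3 thick. Origin at bench level under the middle of its clear floor; outer faces at x = -70 and +130, y = +-75, corners cut 14. Clear floor (3 above bench) from x = -67 to +60; stock beyond, below the rim. x points away from the robot to 0.15 rad.
- tin_bearings: The tin of bearings: ball bearings lie in two layers at its far end. Fixed open steel tin 200 (x) by 150 (y) by 45 high, walls and floor 3 thick. Origin at bench level under the middle of its clear floor; outer faces at x = -70 and +130, y = +-75, corners cut 14. Clear floor (3 above bench) from x = -67 to +60; stock beyond, below the rim. x points away from the robot to 0.15 rad.
- pulley_stack: Upright stack of three belt pulleys just like the loose one, fixed to the bench: 62 diameter, 72 high, flat top rim. Origin at bench level on the stack's axis, z up.
- solder_reel: Bystander: reel of solder standing on end, grey plastic flanges 56 diameter, yellow upper face, silver wire between, 54 high, 0.35 kg, not fixed. Origin at the centre of its underside, z up.
There are look-alikes about, which are no part of the job. Leave any brown or turquoise look-alike of the bearing_small alone.

How it is judged:
At the end, for the whole second after the job is handed in: Bolt, nut and both bearings rest inside the walls and below the rim of their own tins (origin under 38 mm high), the bolt lying within 0.45 rad of level, bearings flat to 0.2; the pulley rests on the stack, within 12 mm of its axis, level to 0.08. All five let go and at rest (x of bolt in the frame of tin_bolts between -0.065 and 0.125 m and y of bolt in the frame of tin_bolts between -0.07 and 0.07 m and z of bolt in the frame of tin_bolts between -0.002 and 0.038 m and angle between bolt's own x axis and vertical between 1.1 and 2.04 rad and linear speed of each of bolt, nut, bearing_large, bearing_small, pulley below 0.02 m/s and angular speed of each of bolt, nut, bearing_large, bearing_small, pulley below 0.3 rad/s and x of nut in the frame of tin_nuts between -0.065 and 0.125 m and y of nut in the frame of tin_nuts between -0.07 and 0.07 m and z of nut in the frame of tin_nuts between -0.002 and 0.038 m and x of bearing_large in the frame of tin_bearings between -0.065 and 0.125 m and y of bearing_large in the frame of tin_bearings between -0.07 and 0.07 m and z of bearing_large in the frame of tin_bearings between -0.002 and 0.038 m and angle between each of bearing_large, bearing_small's own z axis and vertical below 0.2 rad and x of bearing_small in the frame of tin_bearings between -0.065 and 0.125 m and y of bearing_small in the frame of tin_bearings between -0.07 and 0.07 m and z of bearing_small in the frame of tin_bearings between -0.002 and 0.038 m and horizontal distance between pulley and pulley_stack below 0.012 m and z of pulley in the frame of pulley_stack between 0.068 and 0.077 m and angle between pulley's own z axis and vertical below 0.08 rad); the robot touches nothing.
It fails at once if the large bearing is dropped: out of the fingers while its underside is more than 40 mm above the bench (height (world z) of bearing_large above 0.04 m and contact force between bearing_large and the fingers below 0.02 N).
It fails at once if the small bearing is dropped: out of the fingers while its underside is more than 40 mm above the bench (height (world z) of bearing_small above 0.04 m and contact force between bearing_small and the fingers below 0.02 N).
It fails at once if the solder reel is shifted by more than 30 mm or knocked over (distance of solder_reel from where it was at the start of the episode above 0.03 m or angle between solder_reel's own z axis and vertical above 0.4 rad).
It also fails if it takes over 128 s, if anything falls off the work surface, if the arm or the gripper's body presses on something with over 40 N, if the wrist force passes 120 N, or if a joint passes its speed limit or range.

## Robot

A 6-joint arm with a two-finger parallel gripper is mounted at the origin on the work surface. World frame = base frame: x ahead of the robot, y to its left, z up, the work surface at z = 0. Lengths are in m, angles in rad, forces in N, time in s.
With the tool pointing down it reaches from about 0.3 to 0.85 m from the base axis. Payload 5.4 kg.
Tool frame: the origin (TCP) lies where the fingers leave the gripper's body, on its centre line; the fingertips stand ctrl.tips_ahead ahead of it and the grasp point (between the pads) lies 54 mm ahead of it (ctrl.tips_ahead is the distance from the TCP to the fingertips, in m); z points along the fingers, y is the line along which they close (so a half turn about z gives the same grasp; the last joint's range is limited). The gripper opens to 85 mm and grips with 20 to 120 N. Pads are 22 mm wide; open, the fingers measure 114 mm over their backs; the gripper's body (76 mm by 85 mm) begins 54 mm behind the grasp point. The pads swing forward as they close: fully open they stand 13 mm farther back than shut.
Start: joints at [1.131, 0.158, 1.597, -0, 1.386, -0.21], TCP at [0.131, 0.56, 0.304] pointing down, gripper open.
Joint ranges: [-2.91, 2.91], [-0.94, 2.29], [0.18, 2.7], [-1.29, 4.43], [0.17, 2.64], [-3, 3]. Speed limits (rad/s): [2.57, 2.57, 3.14, 3.14, 3.14, 3.14].

## Interface

Orientations are given as a unit quaternion [x, y, z, w].
In Python, from rig import monitor, viewer, workorder, regions_of, ctrl gives the robot as it stands. The module is installed in compiled form; this text tells all that it offers.
- The arm moves only by the tool step_arm, never from a script. Its argument "series" is a list of rows, each a list of 7 numbers: the shift along the tool's x, y, z normalised to -1 to 1, where 1 is 3 cm, then the turn, a rotation vector about the tool's x, y, z normalised to -1 to 1, where 1 is 0.08 rad, then the opening in per cent of the stroke, from 0 (shut) to 100 (fully open). In form: [[x, y, z, wx, wy, wz, hand], ...]. A call has 1 to 12 rows; each row shifts and turns the commanded pose from where the row before left it, along the tool's axes as they then stand; what a row does not reach is not made up. A row lasts 1/12 s, in which the tool goes at most 41.7 mm and 7.16 degrees, less where a joint would pass 70% of its speed; a pose out of reach is approached as far as the arm can. A call with a number of a shift or a turn outside -1 to 1 is refused whole. A call with a gripper value outside its range is refused whole. The fingers move at their own pace and stop on an object; the grip force is fixed at half the most. Time passes only in rows, so rows that do not move let the fingers close. It gives the time, the measured TCP pose, the force, the opening and the grip force at its end, in the units of the state.
- monitor.get_obs(): the state, without advancing time (a new reading comes with each control period).
- viewer.snapshot(name): name is "scene" or "top"; returns a dict with "img" (480x640x3 uint8, red, green, blue), "camera_matrix" (3x3 intrinsics, pixels), "k1" (the pictures are not rectified: a ray, as slopes to the right and down, at radius r is drawn at 1 + k1 r^2 times it, then the intrinsics apply), "camera_from_world" (4x4, takes a point from world to camera coordinates). Camera axes: x right, y down, z forward; pixel columns grow to the right and rows downward; lengths in m; the calibration is good to about 2 mm. A picture is of the moment at which its call begins. There is no depth.
- workorder.finish_job(): hands the job in; it is judged then, once.
Trained networks look in a picture, given as the dict that the camera call returned (one of the last four; its "shot" number tells which), for a name from the list of things; names that differ only in an ending like _2 or _b are one class to them, and where a whole thing is asked for, a point or a joint stands for the part that bears it (a point fixed in the world has none). Each returns a list of dicts, best first, with "conf" (0 to 1); they miss things now and then, are a little off and sometimes report something else, mostly with a low value. They report only what shows in the picture. A call takes as long as a camera call. They do not tell look-alikes from the thing itself.
- regions_of(picture, thing): "mask" (480x640 bool, what is visible of it) and "at" ([column, row] in pixels, amid what is visible of it).
The state is a dict: "time_s": time; "joint_positions": joint angles; "joint_velocities": joint speeds; "effort": joint torques, N m; "eef_pos": TCP position; "tool_rot": TCP orientation; "wrist_force": force on the tool from outside, world axes, zero at the start; "wrist_torque": the same for the moment, N m; "gripper_width": opening from 0.0 (shut) to 1.0 (fully open); "grip_force": force on a finger pad.
Only numpy, scipy, OpenCV 4.12 (cv2) and the standard library are available. Lean on these libraries where they do the work, as an engineer would, in place of code of your own. Each camera call takes 0.05 s, during which the arm holds its last target. There are 200 camera calls.

## Working session

There is one attempt and no reset: what is moved stays moved. The work goes in short steps, Python scripts to look and compute and a tool call to move; the robot and the scene stay as the last step left them, time stands still between calls to the robot, and variables do not carry over. Pictures are saved under pics/ and viewed, at most 14 in all, crops included, and the job is handed in when it is done.

Besides the shell and the picture viewer there is one more tool, called after ">>>" as a command line: name --pt "numbers of a row" for each row, then --argument value for the rest. step_arm: Moves the arm, as the interface text tells. Scaled input: -1 to 1 covers 3 cm each way for a shift and 0.08 rad each way for a turn. Its arguments: {"type":"object","properties":{"series":{"type":"array","items":{"type":"array","items":{"type":"number"}}}},"required":["series"]}

```bash
mkdir -p pics; cat > h.py <<'E'
import numpy as np, cv2
from rig import monitor, viewer, workorder, regions_of, ctrl
def pix2world(s,uv,z):
    K=s["camera_matrix"];T=np.array(s["camera_from_world"]);k=s["k1"]
    d=np.array([(uv[0]-K[0][2])/K[0][0],(uv[1]-K[1][2])/K[1][1]]);u=d.copy()
    for _ in range(20): u=d/(1+k*(u@u))
    R=T[:3,:3];c=-R.T@T[:3,3];r=R.T@np.array([u[0],u[1],1])
    return c+r*(z-c[2])/r[2]
def w2p(s,p):
    K=s["camera_matrix"];T=np.array(s["camera_from_world"])
    q=T[:3,:3]@np.array(p)+T[:3,3];u=q[:2]/q[2];u=u*(1+s["k1"]*(u@u))
    return np.array([K[0][0]*u[0]+K[0][2],K[1][1]*u[1]+K[1][2]])
def save(img,n): cv2.imwrite("pics/"+n+".png",img[:,:,::-1])
E
python3 - <<'E'
from h import *
print(ctrl.tips_ahead, monitor.get_obs())
H=dict(bolt=.0096,nut=.016,bearing_large=.015,bearing_small=.011,pulley=.024,tin_bolts=.045,tin_nuts=.045,tin_bearings=.045,pulley_stack=.072,solder_reel=.054)
for n in ["top","scene"]:
    s=viewer.snapshot(n);save(s["img"],n)
    T=np.array(s["camera_from_world"]);print(n,"cam",-T[:3,:3].T@T[:3,3],s["k1"])
    for t,z in H.items():
        for r in regions_of(s,t)[:5]:
            print(t,round(r["conf"],2),np.round(r["at"]),r["mask"].sum(),np.round(pix2world(s,r["at"],z),3)[:2])
E
```

```text
0.0726 {'time_s': 0.0, 'joint_positions': array([ 1.13090266e+00,  1.59023701e-01,  1.59825294e+00,  2.05998414e-05,
        1.38621292e+00, -2.10100488e-01]), 'joint_velocities': array([ 5.79846270e-05, -1.55850077e-03, -1.33351819e-03, -5.53819685e-04,
        1.17443323e-03,  1.69643606e-03]), 'effort': array([-7.94562709e-07, -3.96006310e+01, -3.31423438e+01, -1.49025491e-04,
        8.41416389e-03, -3.36496761e-06]), 'eef_pos': array([0.13078074, 0.55944228, 0.30292065]), 'tool_rot': array([ 1.14645798e-01,  9.93405980e-01, -8.95570233e-04, -3.12439828e-04]), 'wrist_force': array([ 0.77711646,  0.46301465, -0.37079952]), 'wrist_torque': array([-0.03164727, -0.00063171,  0.02141377]), 'grip_force': 0.0, 'gripper_width': 0.9957042690729656}
top cam [0.34573917 0.00285349 0.8816283 ] -0.07442104194748224
bolt 0.92 [250. 245.] 293 [0.485 0.148]
nut 0.47 [330. 282.] 210 [ 0.418 -0.004]
bearing_large 0.8 [481. 308.] 583 [ 0.373 -0.283]
bearing_small 0.6 [174. 302.] 283 [0.375 0.287]
bearing_small 0.58 [128. 302.] 237 [0.373 0.373]
bearing_small 0.56 [210. 330.] 203 [0.327 0.215]
beari
[... 489 characters left out ...]
1.] 876 [ 0.367 -0.143]
scene cam [ 1.0587407  -0.51793801  0.53741789] -0.12611941190687995
bolt 0.73 [356. 222.] 199 [0.477 0.163]
nut 0.53 [287. 239.] 196 [0.424 0.004]
bearing_large 0.8 [153. 290.] 563 [ 0.374 -0.279]
bearing_large 0.21 [446. 200.] 4225 [0.573 0.38 ]
bearing_small 0.43 [339. 203.] 96 [0.392 0.198]
pulley 0.67 [252. 281.] 872 [ 0.494 -0.142]
tin_bolts 0.6 [434. 272.] 7758 [0.731 0.08 ]
tin_nuts 0.7 [445. 198.] 4090 [0.593 0.335]
tin_nuts 0.66 [434. 268.] 7631 [0.724 0.091]
tin_bearings 0.73 [338. 336.] 11899 [ 0.716 -0.15 ]
tin_bearings 0.67 [144. 362.] 2530 [ 0.555 -0.383]
pulley_stack 0.71 [146. 363.] 2634 [ 0.586 -0.391]
solder_reel 0.94 [214. 254.] 907 [ 0.412 -0.164]
```

View pics/top.png

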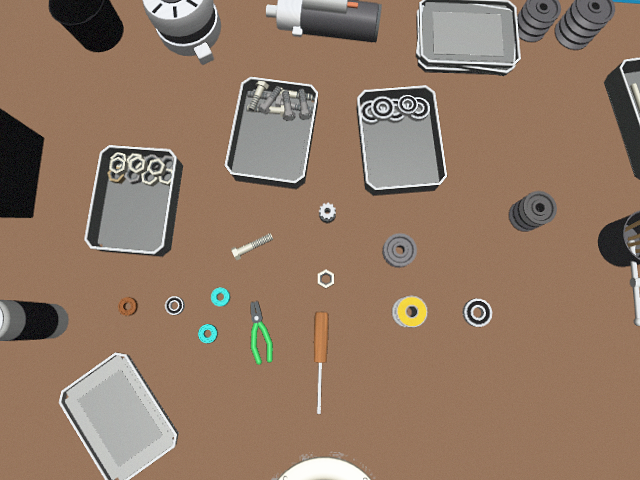

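```bash
python3 - <<'E'
import cv2
a=cv2.imread("pics/top.png")
cv2.imwrite("pics/crop1.png",cv2.resize(a[270:350,100:250],None,fx=5,fy=5,interpolation=cv2.INTER_CUBIC))
E
```

```text
(no output)
```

View pics/crop1.png

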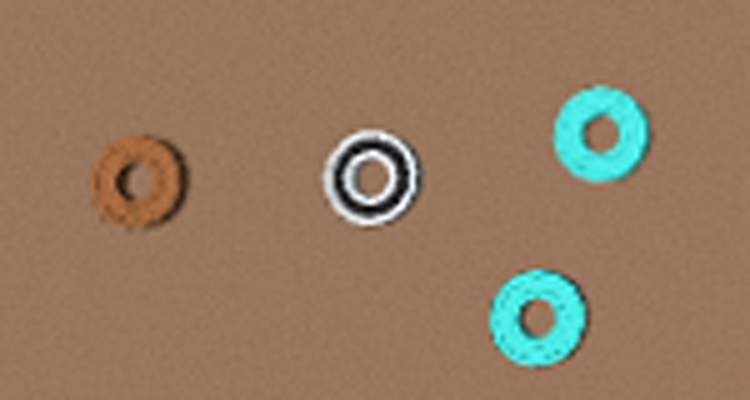

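The top view shows the bolt at (252,245), the nut at (326,278) and the pulley at (400,250). The large bearing is at (478,312), the stack's top at (540,207) and the reel at (410,311). The gear at (328,212) is a look-alike.

For bearing_small there are four candidates: brown (128,306), turquoise (220,296) and (207,333), and bright steel with a black seal (174,305). The crop confirms that the steel one at (174,305) fits the description.

```bash
cat >> h.py <<'E'
def bright(s,box,thr,z,sat=40):
    x0,y0,x1,y1=box;a=s["img"][y0:y1,x0:x1].astype(int)
    m=(a.min(2)>thr)&(a.max(2)-a.min(2)<sat)
    ys,xs=np.nonzero(m);return np.array([pix2world(s,(u+x0,v+y0),z)[:2] for u,v in zip(xs,ys)]),m
def circ(P):
    (c,r)=cv2.minEnclosingCircle(P.astype(np.float32)*1000);return np.round(c,1),round(r,1)
E
python3 - <<'E'
from h import *
s=viewer.snapshot("top")
def grey(box,z,lo,hi):
    x0,y0,x1,y1=box;a=s["img"][y0:y1,x0:x1].astype(int)
    m=((a.max(2)-a.min(2))<18)&(a.mean(2)>lo)&(a.mean(2)<hi)
    n,l,st,c=cv2.connectedComponentsWithStats(m.astype(np.uint8));k=1+st[1:,4].argmax()
    ys,xs=np.nonzero(l==k);return np.array([pix2world(s,(u+x0,v+y0),z)[:2] for u,v in zip(xs,ys)])
for n,b,z,t in [("large",(455,290,500,335),.015,130),("small",(155,288,192,322),.011,130),("nut",(310,262,342,294),.016,150)]:
    P,m=bright(s,b,t,z); print(n,len(P),circ(P),P.mean(0).round(4))
    if n=="nut": print(cv2.convexHull((P*1000).astype(np.float32))[:,0].round(0).tolist())
for n,b,z in [("pulley",(375,225,425,275),.024),("stack",(515,185,565,222),.072)]:
    P=grey(b,z,60,255);print(n,len(P),circ(P),P.mean(0).round(4))
P,m=bright(s,(222,225,282,265),140,.0096)
c=P.mean(0);w,v=np.linalg.eigh(np.cov(P.T));d=v[:,1];t=(P-c)@d
print("bolt",len(P),c.round(4),d.round(3),t.min().round(4),t.max().round(4))
for n,b in [("tin_bolts",(215,65,325,195)),("tin_nuts",(78,138,190,262)),("tin_bearings",(350,80,452,200))]:
    P,m=bright(s,b,190,.045)
    (cx,cy),(w,h),a=cv2.minAreaRect((P*1000).astype(np.float32));bx=cv2.boxPoints(((cx,cy),(w,h),a))
    print(n,len(P),round(cx,1),round(cy,1),round(w,1),round(h,1),round(a,1))
from scipy.spatial.transform import Rotation as Ro
print(ctrl.tips_ahead)
E
```

```text
large 320 (array([ 366.3, -276.4]), 26.2) [ 0.3656 -0.2762]
small 140 (array([370.7, 287.3]), 17.7) [0.3706 0.2879]
nut 125 (array([425.3,   4.8]), 16.7) [0.4251 0.0048]
[[442.0, 4.0], [442.0, 6.0], [434.0, 19.0], [416.0, 19.0], [412.0, 13.0], [409.0, 6.0], [409.0, 4.0], [412.0, -4.0], [416.0, -9.0], [433.0, -9.0], [435.0, -7.0], [437.0, -5.0]]
pulley 832 (array([ 478.5, -130.6]), 32.2) [ 0.4784 -0.1306]
stack 834 (array([ 549.7, -375.1]), 35.1) [ 0.552  -0.3747]
bolt 237 [0.4848 0.149 ] [-0.449  0.894] -0.0449 0.0359
tin_bolts 796 707.4 112.0 152.6 202.5 82.4
tin_nuts 1078 567.2 373.4 152.4 202.1 86.2
tin_bearings 1152 694.7 -135.2 202.6 152.1 5.8
0.0726
```

>>> step_arm --pt "0 0 0 0 0 0 50" --pt "0 0 0 0 0 0 50" --pt "0 0 0 0 0 0 50" --pt "0 0 0 0 0 0 50"

```text
time_s: 1.48
eef_pos: [0.131, 0.5599, 0.3039]
tool_rot: [0.115, 0.993, 0.0, 0.0]
wrist_force: [0.9, -0.6, 0.3]
gripper_width: 0.498
grip_force: 0.0
```

```bash
python3 -c "
from h import *
print(ctrl.tips_ahead,monitor.get_obs()['gripper_width'])"
```

```text
0.0726 0.4984623723932113
```

>>> step_arm --pt "0 0 0.5 0 0 -0.96 60" --pt "0 0 0.5 0 0 -0.96 60" --pt "0 0 0.5 0 0 -0.96 60" --pt "0 0 0 0 0 0 60"

```text
time_s: 1.82
eef_pos: [0.1303, 0.5583, 0.2554]
tool_rot: [-0.001, 1.0, -0.003, -0.001]
wrist_force: [0.4, -0.4, -0.4]
gripper_width: 0.595
grip_force: 0.0
```

>>> step_arm --pt "-0.67 -0.76 0.3 0 0 0 60" --pt "-0.67 -0.76 0.3 0 0 0 60" --pt "-0.67 -0.76 0.3 0 0 0 60" --pt "-0.67 -0.76 0.3 0 0 0 60" --pt "-0.67 -0.76 0.3 0 0 0 60" --pt "-0.67 -0.76 0.3 0 0 0 60" --pt "-0.67 -0.76 0.3 0 0 0 60" --pt "-0.67 -0.76 0.3 0 0 0 60" --pt "-0.67 -0.76 0.3 0 0 0 60" --pt "-0.67 -0.76 0.3 0 0 0 60" --pt "-0.67 -0.76 0.3 0 0 0 60" --pt "-0.67 -0.76 0.3 0 0 0 60"

```text
time_s: 2.82
eef_pos: [0.3738, 0.2854, 0.1517]
tool_rot: [0.001, 1.0, 0.0, 0.001]
wrist_force: [0.3, -0.3, 0.1]
gripper_width: 0.6
grip_force: 0.0
```

```bash
cat > st.py <<'E'
from h import *
from scipy.spatial.transform import Rotation as Ro
import sys
def go(tx,ty,tz):
    o=monitor.get_obs();p=o["eef_pos"];R=Ro.from_quat(o["tool_rot"]).as_matrix()
    print("t",o["time_s"],"pos",p.round(4),"w",round(o["gripper_width"]*85,1),"grip",round(o["grip_force"],1),"toolz",R[:,2].round(4),"closing deg",round(np.degrees(np.arctan2(R[1,1],R[0,1])),2))
    print("units to go",(R.T@(np.array([tx,ty,tz])-p)/.03).round(2))
E
python3 - <<'E'
from st import *
go(.3707,.2875,.15)
s=viewer.snapshot("scene");a=s["img"]
p=monitor.get_obs()["eef_pos"];print(w2p(s,p),[w2p(s,p-[0,0,d]) for d in (.0596,.0726,.0856)])
u,v=map(int,w2p(s,p-[0,0,.06]));c=a[max(v-60,0):v+60,u-80:u+80];print(u-80,max(v-60,0))
save(cv2.resize(c,None,fx=5,fy=5,interpolation=cv2.INTER_CUBIC),"tips")
# stack top
t=viewer.snapshot("top");save(cv2.resize(t["img"][180:240,500:570],None,fx=8,fy=8,interpolation=cv2.INTER_CUBIC),"stack")
E
```

```text
t 2.8167 pos [0.3738 0.2854 0.1517] w 51.0 grip 0.0 toolz [ 1.7e-03  7.0e-04 -1.0e+00] closing deg 89.89
units to go [0.1  0.07 0.06]
[358.6922377  136.82129267] [array([358.15280298, 160.27001269]), array([358.03553665, 165.22858767]), array([357.9184862 , 170.13225927])]
278 100
```

View pics/tips.png

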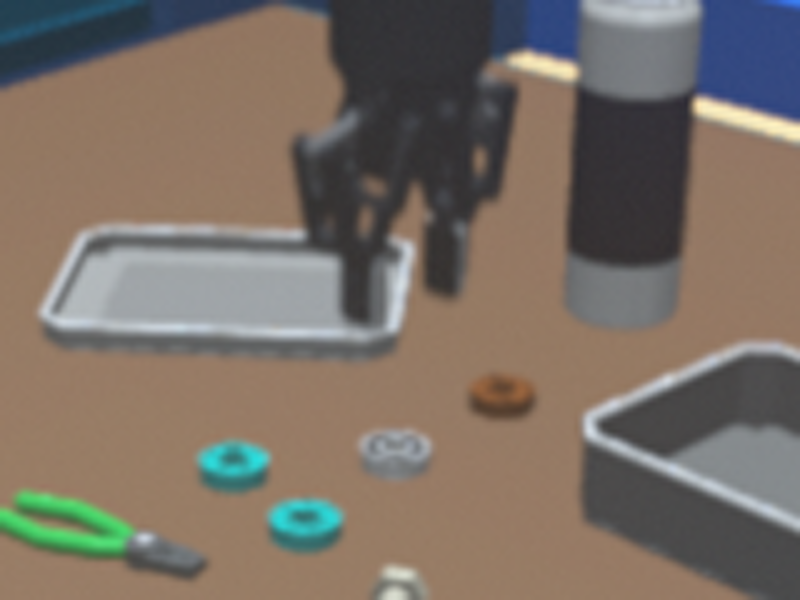

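View pics/stack.png

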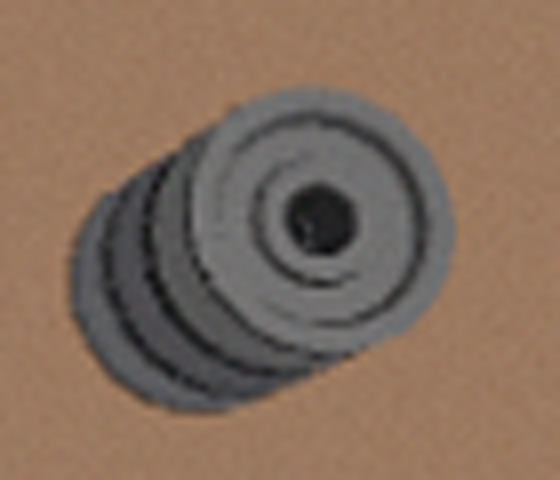

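The finger tips are at crop midpoint (402,308), about image (358,162). That puts them about 63 mm ahead of the TCP at 60 % open, so the 72.6 mm figure is for the shut gripper. The stack's top circle is centred at image (539.8,207.2).

>>> step_arm --pt "0.1 0.07 0.5 0 0 0 60" --pt "0 0 0.5 0 0 0 60" --pt "0 0 0.5 0 0 0 60" --pt "0 0 0.5 0 0 0 60" --pt "0 0 0.4 0 0 0 60" --pt "0 0 0.17 0 0 0 60" --pt "0 0 0 0 0 0 60" --pt "0 0 0 0 0 0 60"

```text
time_s: 3.58
eef_pos: [0.3696, 0.289, 0.0745]
tool_rot: [-0.0, 1.0, 0.0, 0.0]
wrist_force: [-0.2, 0.4, -0.0]
gripper_width: 0.601
grip_force: 0.0
```

```bash
python3 - <<'E'
from st import *
go(.3707,.2875,.0745)
s=viewer.snapshot("scene")
u,v=map(int,w2p(s,[.37,.287,.02]));save(cv2.resize(s["img"][v-45:v+30,u-50:u+50],None,fx=7,fy=7,interpolation=cv2.INTER_CUBIC),"g1")
t=viewer.snapshot("top");P=pix2world(t,(539.8,207.2),.072);print("stack",P)
for z in(.0,):
    print("check base",w2p(t,[P[0],P[1],0]))
E
```

```text
t 3.5833 pos [0.3696 0.289  0.0745] w 51.1 grip 0.0 toolz [ 6.e-04  4.e-04 -1.e+00] closing deg 90.01
units to go [-0.04 -0.05  0.  ]
stack [ 0.55210537 -0.37931106  0.072     ]
check base [523.51250103 216.05248762]
```

View pics/g1.png

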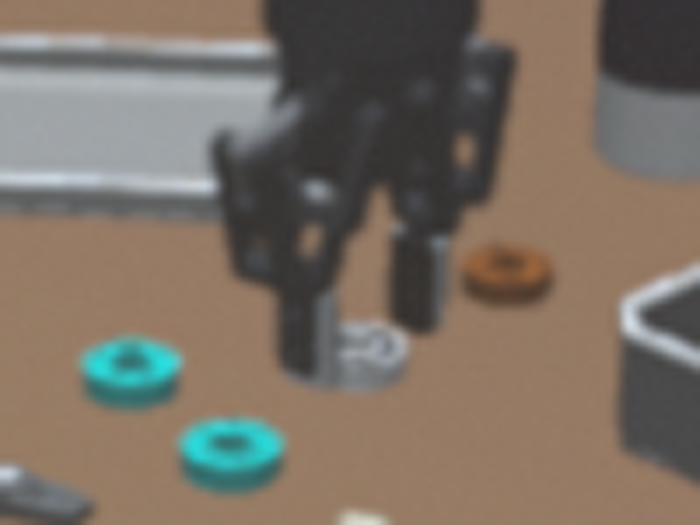

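The fingers straddle the steel bearing, but their tips still look about 8 mm above the bench. I'll go 4 mm lower and watch the wrist force.

>>> step_arm --pt "0 -0.04 0.07 0 0 0 60" --pt "0 0 0.06 0 0 0 60" --pt "0 0 0 0 0 0 60"

```text
time_s: 3.93
eef_pos: [0.3693, 0.2872, 0.0699]
tool_rot: [-0.0, 1.0, -0.0, -0.0]
wrist_force: [-0.3, -0.6, 0.1]
gripper_width: 0.599
grip_force: 0.0
```

>>> step_arm --pt "0 0 0 0 0 0 20" --pt "0 0 0 0 0 0 20" --pt "0 0 0 0 0 0 20" --pt "0 0 0 0 0 0 20" --pt "0 0 0 0 0 0 20" --pt "0 0 0 0 0 0 20"

```text
time_s: 4.43
eef_pos: [0.3709, 0.2879, 0.0721]
tool_rot: [-0.0, 1.0, 0.0, 0.001]
wrist_force: [-2.5, -2.3, 16.1]
gripper_width: 0.379
grip_force: 61.7
```

>>> step_arm --pt "0 0 -0.3 0 0 0 20" --pt "0 0 -0.6 0 0 0 20" --pt "0 0 -0.8 0 0 0 20" --pt "0 0 -0.8 0 0 0 20" --pt "0 0 -0.8 0 0 0 20" --pt "0 0 -0.6 0 0 0 20" --pt "0 0 0 0 0 0 20"

```text
time_s: 5.02
eef_pos: [0.3715, 0.2883, 0.1912]
tool_rot: [-0.0, 1.0, 0.002, 0.004]
wrist_force: [1.3, -0.0, 0.2]
gripper_width: 0.376
grip_force: 59.6
```

>>> step_arm --pt "-0.3 -0.4 0 0 0 0 20" --pt "-0.6 -0.8 0 0 0 0 20" --pt "-0.6 -0.8 0 0 0 0 20" --pt "-0.6 -0.8 0 0 0 0 20" --pt "-0.6 -0.8 0 0 0 0 20" --pt "-0.6 -0.8 0 0 0 0 20" --pt "-0.6 -0.8 0 0 0 0 20" --pt "-0.6 -0.8 0 0 0 0 20" --pt "-0.6 -0.8 0 0 0 0 20" --pt "-0.6 -0.8 0 0 0 0 20" --pt "-0.6 -0.8 0 0 0 0 20" --pt "-0.6 -0.8 0 0 0 0 20"

```text
time_s: 6.02
eef_pos: [0.5765, 0.0102, 0.1855]
tool_rot: [-0.0, 1.0, 0.0, -0.001]
wrist_force: [1.0, 0.6, -0.1]
gripper_width: 0.377
grip_force: 59.6
```

>>> step_arm --pt "-0.6 -0.8 0 0 0 0 20" --pt "-0.6 -0.8 0 0 0 0 20" --pt "-0.6 -0.8 0 0 0 0 20" --pt "-0.6 -0.8 0 0 0 0 20" --pt "-0.6 -0.8 0 0 0 0 20" --pt "-0.6 -0.8 0 0 0 0 20" --pt "-0.3 -0.4 0 0 0 0 20" --pt "0 0 0 0 0 0 20" --pt "0 0 0 0 0 0 20"

```text
time_s: 6.77
eef_pos: [0.6931, -0.1448, 0.1852]
tool_rot: [0.0, 1.0, 0.001, -0.001]
wrist_force: [-0.3, -0.0, -0.7]
gripper_width: 0.379
grip_force: 59.6
```

```bash
python3 - <<'E'
from st import *
go(.6947,-.1352,.0755)
E
```

```text
t 6.7667 pos [ 0.6931 -0.1448  0.1852] w 32.2 grip 59.6 toolz [-0.0022  0.0012 -1.    ] closing deg 89.97
units to go [-0.06  0.31  3.66]
```

>>> step_arm --pt "0 0.16 0.5 0 0 0 20" --pt "0 0.15 0.6 0 0 0 20" --pt "0 0 0.6 0 0 0 20" --pt "0 0 0.6 0 0 0 20" --pt "0 0 0.5 0 0 0 20" --pt "0 0 0.4 0 0 0 20" --pt "0 0 0.3 0 0 0 20" --pt "0 0 0.16 0 0 0 20" --pt "0 0 0 0 0 0 20" --pt "0 0 0 0 0 0 20"

```text
time_s: 7.6
eef_pos: [0.694, -0.1353, 0.0778]
tool_rot: [-0.0, 1.0, -0.0, 0.001]
wrist_force: [0.8, -0.1, -1.6]
gripper_width: 0.373
grip_force: 59.9
```

```bash
python3 - <<'E'
from st import *
go(.6947,-.1352,.0755);print(monitor.get_obs()["wrist_force"])
E
```

```text
t 7.6 pos [ 0.694  -0.1353  0.0778] w 31.7 grip 59.9 toolz [ 1.e-03 -4.e-04 -1.e+00] closing deg 90.03
units to go [-0.02  0.    0.08]
[ 0.79380589 -0.13730135 -1.62811095]
```

>>> step_arm --pt "0 0 0.07 0 0 0 20" --pt "0 0 0 0 0 0 20" --pt "0 0 0 0 0 0 60" --pt "0 0 0 0 0 0 60" --pt "0 0 0 0 0 0 60" --pt "0 0 0 0 0 0 60"

```text
time_s: 8.1
eef_pos: [0.6937, -0.1352, 0.0753]
tool_rot: [-0.0, 1.0, -0.0, 0.0]
wrist_force: [-0.8, -0.3, 0.7]
gripper_width: 0.603
grip_force: 0.0
```

>>> step_arm --pt "0 0 -0.3 0 0 0 60" --pt "0 0 -0.7 0 0 0 60" --pt "0 0 -0.8 0 0 0 60" --pt "0 0 -0.8 0 0 0 60" --pt "0 0 -0.8 0 0 0 80" --pt "0 0 -0.4 0 0 0 80" --pt "0.6 -0.26 0 0 0 0 80" --pt "0.8 -0.34 0 0 0 0 80" --pt "0.8 -0.34 0 0 0 0 80" --pt "0.8 -0.34 0 0 0 0 80" --pt "0.8 -0.34 0 0 0 0 80" --pt "0.8 -0.34 0 0 0 0 80"

```text
time_s: 9.1
eef_pos: [0.5543, -0.1942, 0.1889]
tool_rot: [-0.0, 1.0, 0.0, -0.0]
wrist_force: [-0.3, 0.2, 0.7]
gripper_width: 0.8
grip_force: 0.0
```

>>> step_arm --pt "0.8 -0.34 0 0 0 0 80" --pt "0.8 -0.34 0 0 0 0 80" --pt "0.8 -0.34 0 0 0 0 80" --pt "0.8 -0.34 0 0 0 0 80" --pt "0.8 -0.34 0 0 0 0 80" --pt "0.8 -0.34 0 0 0 0 80" --pt "0.8 -0.34 0 0 0 0 80" --pt "0.7 -0.36 0 0 0 0 80" --pt "0 0 0.5 0 0 0 80" --pt "0 0 0.5 0 0 0 80" --pt "0 0 0 0 0 0 80" --pt "0 0 0 0 0 0 80"

```text
time_s: 10.1
eef_pos: [0.3663, -0.2759, 0.1586]
tool_rot: [-0.0, 1.0, 0.001, -0.001]
wrist_force: [0.6, 0.7, -0.2]
gripper_width: 0.799
grip_force: 0.0
```

```bash
python3 - <<'E'
from st import *
go(.3663,-.2764,.0710)
s=viewer.snapshot("top");u,v=map(int,w2p(s,[.68,-.137,.01]))
x=s["img"][v-70:v+70,u-70:u+70];save(cv2.resize(x,None,fx=4,fy=4,interpolation=cv2.INTER_CUBIC),"tin1")
E
```

```text
t 10.1 pos [ 0.3663 -0.2759  0.1586] w 67.9 grip 0.0 toolz [-0.0012  0.0016 -1.    ] closing deg 90.03
units to go [-0.   -0.02  2.92]
```

View pics/tin1.png

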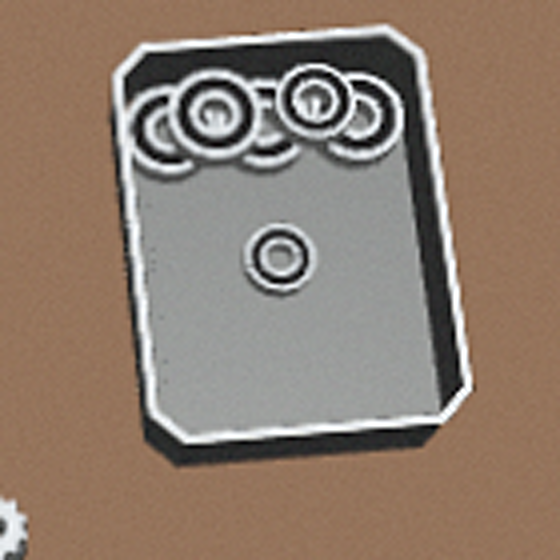

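The small bearing lies flat in the tin at crop (280,257), well clear of the stock. The large bearing is next.

>>> step_arm --pt "0 -0.02 0.6 0 0 0 80" --pt "0 0 0.6 0 0 0 80" --pt "0 0 0.6 0 0 0 80" --pt "0 0 0.5 0 0 0 80" --pt "0 0 0.4 0 0 0 80" --pt "0 0 0.2 0 0 0 80" --pt "0 0 0 0 0 0 80" --pt "0 0 0 0 0 0 80"

```text
time_s: 10.82
eef_pos: [0.3672, -0.2774, 0.0727]
tool_rot: [-0.001, 1.0, -0.0, 0.0]
wrist_force: [-0.2, -0.5, -0.9]
gripper_width: 0.798
grip_force: 0.0
```

>>> step_arm --pt "0 0 0 0 0 0 40" --pt "0 0 0 0 0 0 40" --pt "0 0 0 0 0 0 40" --pt "0 0 0 0 0 0 40" --pt "0 0 0 0 0 0 40" --pt "0 0 0 0 0 0 40"

```text
time_s: 11.32
eef_pos: [0.3675, -0.2778, 0.0737]
tool_rot: [-0.0, 1.0, -0.001, 0.001]
wrist_force: [-1.4, 1.6, 7.0]
gripper_width: 0.579
grip_force: 61.1
```

>>> step_arm --pt "0 0 -0.3 0 0 0 40" --pt "0 0 -0.6 0 0 0 40" --pt "0 0 -0.8 0 0 0 40" --pt "0 0 -0.8 0 0 0 40" --pt "0 0 -0.8 0 0 0 40" --pt "0 0 -0.6 0 0 0 40" --pt "0 0 0 0 0 0 40" --pt "-0.4 0.2 0 0 0 0 40" --pt "-0.7 0.36 0 0 0 0 40" --pt "-0.7 0.36 0 0 0 0 40" --pt "-0.7 0.36 0 0 0 0 40" --pt "-0.7 0.36 0 0 0 0 40"

```text
time_s: 12.32
eef_pos: [0.4631, -0.2268, 0.1882]
tool_rot: [-0.0, 1.0, 0.0, -0.0]
wrist_force: [0.5, -0.6, -2.1]
gripper_width: 0.581
grip_force: 62.4
```

>>> step_arm --pt "-0.7 0.36 0 0 0 0 40" --pt "-0.7 0.36 0 0 0 0 40" --pt "-0.7 0.36 0 0 0 0 40" --pt "-0.7 0.36 0 0 0 0 40" --pt "-0.7 0.36 0 0 0 0 40" --pt "-0.7 0.36 0 0 0 0 40" --pt "-0.7 0.36 0 0 0 0 40" --pt "-0.7 0.36 0 0 0 0 40" --pt "-0.1 0.06 0 0 0 0 40" --pt "0 0 0 0 0 0 40" --pt "0 0 0 0 0 0 40"

```text
time_s: 13.23
eef_pos: [0.6328, -0.1394, 0.188]
tool_rot: [-0.0, 1.0, 0.0, -0.001]
wrist_force: [-0.8, 0.2, -1.2]
gripper_width: 0.576
grip_force: 62.4
```

```bash
python3 - <<'E'
from st import *
go(.633,-.1414,.0762)
E
```

```text
t 13.2333 pos [ 0.6328 -0.1394  0.188 ] w 48.9 grip 62.4 toolz [-2.e-03  3.e-04 -1.e+00] closing deg 90.05
units to go [-0.01 -0.07  3.73]
```

>>> step_arm --pt "0 -0.05 0.5 0 0 0 40" --pt "0 0 0.6 0 0 0 40" --pt "0 0 0.6 0 0 0 40" --pt "0 0 0.6 0 0 0 40" --pt "0 0 0.5 0 0 0 40" --pt "0 0 0.4 0 0 0 40" --pt "0 0 0.3 0 0 0 40" --pt "0 0 0.2 0 0 0 40" --pt "0 0 0.03 0 0 0 40" --pt "0 0 0 0 0 0 40"

```text
time_s: 14.07
eef_pos: [0.634, -0.1411, 0.0774]
tool_rot: [-0.0, 1.0, -0.0, 0.0]
wrist_force: [-0.4, -0.2, -1.1]
gripper_width: 0.576
grip_force: 62.6
```

>>> step_arm --pt "0 0 0.05 0 0 0 40" --pt "0 0 0 0 0 0 40" --pt "0 0 0 0 0 0 76" --pt "0 0 0 0 0 0 76" --pt "0 0 0 0 0 0 76" --pt "0 0 0 0 0 0 76" --pt "0 0 -0.3 0 0 0 76" --pt "0 0 -0.7 0 0 0 76" --pt "0 0 -0.8 0 0 0 76" --pt "0 0 -0.8 0 0 0 76" --pt "0 0 -0.7 0 0 0 90" --pt "0 0 0 0 0 0 95"

```text
time_s: 15.07
eef_pos: [0.6364, -0.142, 0.1812]
tool_rot: [-0.0, 1.0, -0.002, 0.005]
wrist_force: [1.3, -0.6, 0.6]
gripper_width: 0.953
grip_force: 0.0
```

>>> step_arm --pt "0.5 0.03 0 0 0 0 95" --pt "0.7 0.05 0 0 0 0 95" --pt "0.7 0.05 0 0 0 0 95" --pt "0.7 0.05 0 0 0 0 95" --pt "0.7 0.05 0 0 0 0 95" --pt "0.7 0.05 0 0 0 0 95" --pt "0.7 0.05 0 0 0 0 95" --pt "0.45 0.02 0 0 0 0 95" --pt "0 0 0 0 0 0 95" --pt "0 0 0 0 0 0 95"

```text
time_s: 15.9
eef_pos: [0.479, -0.1305, 0.1746]
tool_rot: [0.0, 1.0, -0.0, 0.0]
wrist_force: [-0.4, -0.6, 0.0]
gripper_width: 0.951
grip_force: 0.0
```

```bash
python3 - <<'E'
from st import *
go(.4785,-.1306,.0720)
s=viewer.snapshot("top");u,v=map(int,w2p(s,[.68,-.137,.01]))
x=s["img"][v-70:v+70,u-70:u+70];save(cv2.resize(x,None,fx=3,fy=3,interpolation=cv2.INTER_CUBIC),"tin2")
E
```

```text
t 15.9 pos [ 0.479  -0.1305  0.1746] w 80.8 grip 0.0 toolz [ 4.e-04 -1.e-04 -1.e+00] closing deg 90.0
units to go [ 0.02 -0.    3.42]
```

View pics/tin2.png

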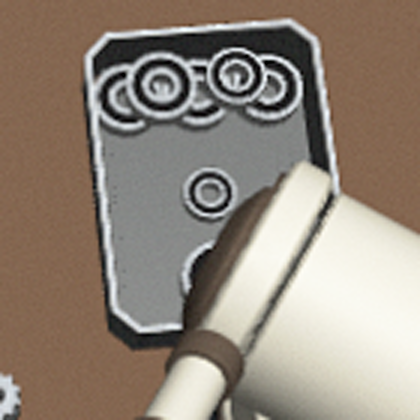

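The large bearing lies in the tin in front of the small one, at crop (200,275), partly hidden by the arm. Now the pulley.

>>> step_arm --pt "0 0 0.5 0 0 0 95" --pt "0 0 0.6 0 0 0 95" --pt "0 0 0.6 0 0 0 95" --pt "0 0 0.6 0 0 0 95" --pt "0 0 0.5 0 0 0 95" --pt "0 0 0.4 0 0 0 95" --pt "0 0 0.18 0 0 0 95" --pt "0 0 0 0 0 0 95" --pt "0 0 0 0 0 0 95"

```text
time_s: 16.7
eef_pos: [0.4798, -0.1307, 0.0734]
tool_rot: [-0.0, 1.0, -0.0, 0.0]
wrist_force: [0.3, -0.4, -0.3]
gripper_width: 0.951
grip_force: 0.0
```

>>> step_arm --pt "0 0 0 0 0 0 50" --pt "0 0 0 0 0 0 50" --pt "0 0 0 0 0 0 50" --pt "0 0 0 0 0 0 50" --pt "0 0 0 0 0 0 50" --pt "0 0 0 0 0 0 50"

```text
time_s: 17.2
eef_pos: [0.4803, -0.1314, 0.0751]
tool_rot: [-0.0, 1.0, -0.001, 0.001]
wrist_force: [-2.2, -0.9, 6.7]
gripper_width: 0.69
grip_force: 62.7
```

```bash
python3 - <<'E'
from st import *
go(.5521,-.3793,.1460)
E
```

```text
t 17.2 pos [ 0.4803 -0.1314  0.0751] w 58.6 grip 62.7 toolz [ 0.0025 -0.002  -1.    ] closing deg 90.05
units to go [-2.39 -8.27 -2.34]
```

>>> step_arm --pt "0 0 -0.3 0 0 0 50" --pt "0 0 -0.6 0 0 0 50" --pt "0 0 -0.8 0 0 0 50" --pt "0 0 -0.8 0 0 0 50" --pt "0 0 -0.8 0 0 0 50" --pt "0 0 -0.8 0 0 0 50" --pt "0 0 -0.7 0 0 0 50" --pt "0 0 0 0 0 0 50"

```text
time_s: 17.87
eef_pos: [0.4812, -0.1315, 0.2223]
tool_rot: [-0.0, 1.0, -0.002, 0.004]
wrist_force: [1.6, -0.4, -1.9]
gripper_width: 0.693
grip_force: 65.5
```

>>> step_arm --pt "-0.1 -0.4 0 0 0 0 50" --pt "-0.2 -0.7 0 0 0 0 50" --pt "-0.2 -0.7 0 0 0 0 50" --pt "-0.2 -0.7 0 0 0 0 50" --pt "-0.2 -0.7 0 0 0 0 50" --pt "-0.2 -0.7 0 0 0 0 50" --pt "-0.2 -0.7 0 0 0 0 50" --pt "-0.2 -0.7 0 0 0 0 50" --pt "-0.2 -0.7 0 0 0 0 50" --pt "-0.2 -0.7 0 0 0 0 50" --pt "-0.2 -0.7 0 0 0 0 50" --pt "-0.2 -0.7 0 0 0 0 50"

```text
time_s: 18.87
eef_pos: [0.5472, -0.3746, 0.2136]
tool_rot: [-0.0, 1.0, 0.002, -0.002]
wrist_force: [-0.6, -0.3, -3.5]
gripper_width: 0.694
grip_force: 65.5
```

>>> step_arm --pt "-0.1 -0.2 0 0 0 0 50" --pt "0 0 0 0 0 0 50" --pt "0 0 0 0 0 0 50" --pt "0 0 0 0 0 0 50"

```text
time_s: 19.2
eef_pos: [0.5507, -0.3784, 0.2157]
tool_rot: [-0.001, 1.0, 0.001, -0.001]
wrist_force: [0.4, -0.2, -3.6]
gripper_width: 0.691
grip_force: 65.6
```

```bash
python3 - <<'E'
from st import *
go(.5535,-.3793,.1460)
s=viewer.snapshot("scene");u,v=map(int,w2p(s,[.55,-.38,.1]))
a=max(u-80,0);b=max(v-80,0);save(cv2.resize(s["img"][b:v+60,a:u+80],None,fx=4,fy=4,interpolation=cv2.INTER_CUBIC),"st1");print(a,b)
E
```

```text
t 19.2 pos [ 0.5507 -0.3784  0.2157] w 58.7 grip 65.6 toolz [-0.0019  0.0022 -1.    ] closing deg 90.06
units to go [-0.1  -0.04  2.32]
55 250
```

View pics/st1.png

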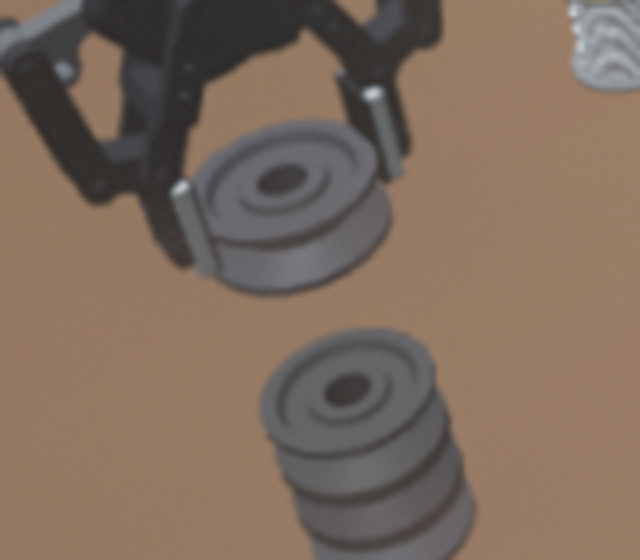

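The pulley hangs level in the fingers with its bore at crop (282,180), image (125.3,294.8). The stack's top bore is at crop (347,390), image (141.6,347.3). I'll check the offset.

```bash
python3 - <<'E'
from st import *
s=viewer.snapshot("scene")
print(pix2world(s,(125.3,294.8),.165),pix2world(s,(141.6,347.3),.072))
go(.5535,-.3793,.1470)
E
```

```text
[ 0.55332327 -0.37884463  0.165     ] [ 0.55494347 -0.38057763  0.072     ]
t 19.3 pos [ 0.551  -0.3784  0.2166] w 58.8 grip 65.6 toolz [-9.0e-04  1.1e-03 -1.0e+00] closing deg 90.08
units to go [-0.08 -0.03  2.32]
```

>>> step_arm --pt "-0.06 -0.05 0.4 0 0 0 50" --pt "0 0 0.5 0 0 0 50" --pt "0 0 0.5 0 0 0 50" --pt "0 0 0.4 0 0 0 50" --pt "0 0 0.25 0 0 0 50" --pt "0 0 0.15 0 0 0 50" --pt "0 0 0.06 0 0 0 50" --pt "0 0 0 0 0 0 50" --pt "0 0 0 0 0 0 50"

```text
time_s: 20.05
eef_pos: [0.5534, -0.3814, 0.1503]
tool_rot: [-0.0, 1.0, -0.001, 0.001]
wrist_force: [-0.8, -0.4, -2.7]
gripper_width: 0.69
grip_force: 65.6
```

>>> step_arm --pt "0 0 0.03 0 0 0 50" --pt "0 0 0 0 0 0 50" --pt "0 0 0 0 0 0 50"

```text
time_s: 20.3
eef_pos: [0.5532, -0.3812, 0.149]
tool_rot: [-0.0, 1.0, -0.0, 0.0]
wrist_force: [0.5, -0.4, -3.6]
gripper_width: 0.697
grip_force: 65.6
```

Still no contact, so I'll creep down.

>>> step_arm --pt "0 0 0.05 0 0 0 50" --pt "0 0 0 0 0 0 50" --pt "0 0 0 0 0 0 50"

```text
time_s: 20.55
eef_pos: [0.5532, -0.3812, 0.1473]
tool_rot: [-0.0, 1.0, -0.0, 0.0]
wrist_force: [0.5, -0.1, -2.6]
gripper_width: 0.692
grip_force: 65.7
```

>>> step_arm --pt "0 0 0.04 0 0 0 50" --pt "0 0 0 0 0 0 50" --pt "0 0 0 0 0 0 50"

```text
time_s: 20.8
eef_pos: [0.5533, -0.3812, 0.1472]
tool_rot: [-0.0, 1.0, -0.0, 0.0]
wrist_force: [-2.9, 3.2, 5.1]
gripper_width: 0.693
grip_force: 66.3
```

>>> step_arm --pt "0 0 0 0 0 0 75" --pt "0 0 0 0 0 0 90" --pt "0 0 0 0 0 0 95" --pt "0 0 0 0 0 0 95" --pt "0 0 -0.3 0 0 0 95" --pt "0 0 -0.6 0 0 0 95" --pt "0 0 -0.7 0 0 0 95" --pt "0 0 -0.7 0 0 0 95" --pt "0 0 -0.4 0 0 0 80" --pt "0.1 0.3 0 0 0 0 60" --pt "0.26 0.8 0 0 0 0 60" --pt "0.26 0.8 0 0 0 0 60"

```text
time_s: 21.8
eef_pos: [0.5342, -0.3241, 0.2273]
tool_rot: [0.0, 1.0, -0.0, 0.0]
wrist_force: [-0.3, 0.4, -0.4]
gripper_width: 0.601
grip_force: 0.0
```

>>> step_arm --pt "0.26 0.8 0 0 0 0 60" --pt "0.26 0.8 0 0 0 0 60" --pt "0.26 0.8 0 0 0 0 60" --pt "0.26 0.8 0 0 0 0 60" --pt "0.26 0.8 0 0 0 0 60" --pt "0.26 0.8 0 0 0 0 60" --pt "0.26 0.8 0 0 0 0 60" --pt "0.26 0.8 0 0 0 0 60" --pt "0.26 0.8 0 0 0 0 60" --pt "0.26 0.8 0 0 0 0 60" --pt "0.26 0.8 0 0 0 0 60" --pt "0.26 0.8 0 0 0 0 60"

```text
time_s: 22.8
eef_pos: [0.4401, -0.035, 0.2271]
tool_rot: [-0.0, 1.0, -0.0, 0.0]
wrist_force: [-0.7, 0.5, -0.6]
gripper_width: 0.599
grip_force: 0.0
```

>>> step_arm --pt "0.26 0.8 0.3 0 0 0 60" --pt "0.2 0.5 0.6 0 0 0 60" --pt "0 0 0.6 0 0 0 60" --pt "0 0 0.5 0 0 0 60" --pt "0 0 0 0 0 0 60" --pt "0 0 0 0 0 0 60"

```text
time_s: 23.3
eef_pos: [0.4264, 0.0031, 0.1667]
tool_rot: [-0.0, 1.0, 0.0, -0.001]
wrist_force: [-0.1, -0.4, -0.4]
gripper_width: 0.6
grip_force: 0.0
```

```bash
python3 - <<'E'
from st import *
go(.4251,.0048,.0745)
s=viewer.snapshot("top")
A=cv2.resize(s["img"][170:240,495:575],None,fx=5,fy=5,interpolation=cv2.INTER_CUBIC)
s=viewer.snapshot("scene");u,v=map(int,w2p(s,[.55,-.38,.06]))
B=cv2.resize(s["img"][v-35:v+35,u-40:u+40],None,fx=5,fy=5,interpolation=cv2.INTER_CUBIC)
save(np.hstack([A,B]),"st2")
E
```

```text
t 23.3 pos [0.4264 0.0031 0.1667] w 51.0 grip 0.0 toolz [-1.4e-03  4.0e-04 -1.0e+00] closing deg 90.04
units to go [0.04 0.06 3.07]
```

View pics/st2.png

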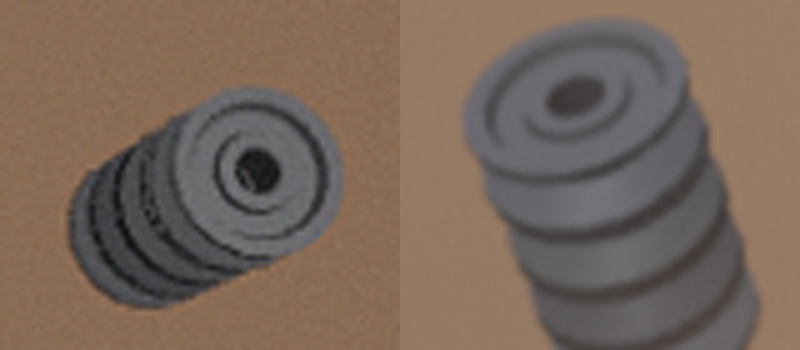

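The pulley sits squarely on the stack in both views (left bore at (257,170), right bore at (575,97)). Now the nut.

>>> step_arm --pt "0.03 0.06 0.5 0 0 0 60" --pt "0 0 0.6 0 0 0 60" --pt "0 0 0.6 0 0 0 60" --pt "0 0 0.6 0 0 0 60" --pt "0 0 0.4 0 0 0 60" --pt "0 0 0.3 0 0 0 60" --pt "0 0 0.07 0 0 0 60" --pt "0 0 0 0 0 0 60" --pt "0 0 0 0 0 0 60"

```text
time_s: 24.15
eef_pos: [0.4268, 0.0045, 0.0756]
tool_rot: [-0.0, 1.0, -0.0, 0.001]
wrist_force: [0.0, -0.0, 0.9]
gripper_width: 0.6
grip_force: 0.0
```

>>> step_arm --pt "0 0 0 0 0 0 15" --pt "0 0 0 0 0 0 15" --pt "0 0 0 0 0 0 15" --pt "0 0 0 0 0 0 15" --pt "0 0 0 0 0 0 15" --pt "0 0 0 0 0 0 15"

```text
time_s: 24.65
eef_pos: [0.4269, 0.0045, 0.0759]
tool_rot: [-0.0, 1.0, -0.0, 0.001]
wrist_force: [-1.0, -0.3, 6.6]
gripper_width: 0.334
grip_force: 59.8
```

>>> step_arm --pt "0 0 -0.3 0 0 0 15" --pt "0 0 -0.6 0 0 0 15" --pt "0 0 -0.8 0 0 0 15" --pt "0 0 -0.8 0 0 0 15" --pt "0 0 -0.8 0 0 0 15" --pt "0 0 -0.6 0 0 0 15" --pt "0 0 0 0 0 0 15"

```text
time_s: 25.23
eef_pos: [0.4283, 0.0042, 0.1964]
tool_rot: [-0.0, 1.0, -0.001, 0.004]
wrist_force: [0.9, -0.4, 0.3]
gripper_width: 0.327
grip_force: 59.3
```

>>> step_arm --pt "-0.1 0.4 0 0 0 0 15" --pt "-0.23 0.78 0 0 0 0 15" --pt "-0.23 0.78 0 0 0 0 15" --pt "-0.23 0.78 0 0 0 0 15" --pt "-0.23 0.78 0 0 0 0 15" --pt "-0.23 0.78 0 0 0 0 15" --pt "-0.23 0.78 0 0 0 0 15" --pt "-0.23 0.78 0 0 0 0 15" --pt "-0.23 0.78 0 0 0 0 15" --pt "-0.23 0.78 0 0 0 0 15" --pt "-0.23 0.78 0 0 0 0 15" --pt "-0.23 0.78 0 0 0 0 15"

```text
time_s: 26.23
eef_pos: [0.5042, 0.2753, 0.1908]
tool_rot: [-0.0, 1.0, -0.0, -0.001]
wrist_force: [0.2, 0.1, -0.3]
gripper_width: 0.331
grip_force: 59.3
```

>>> step_arm --pt "-0.23 0.78 0 0 0 0 15" --pt "-0.23 0.78 0 0 0 0 15" --pt "-0.23 0.78 0 0 0 0 15" --pt "-0.2 0.6 0 0 0 0 15" --pt "-0.1 0.2 0 0 0 0 15" --pt "0 0 0 0 0 0 15" --pt "0 0 0 0 0 0 15"

```text
time_s: 26.82
eef_pos: [0.5339, 0.3678, 0.1909]
tool_rot: [-0.0, 1.0, -0.001, -0.001]
wrist_force: [0.6, -0.3, -1.6]
gripper_width: 0.331
grip_force: 59.3
```

```bash
python3 - <<'E'
from st import *
go(.5373,.3754,.0800)
E
```

```text
t 26.8167 pos [0.5339 0.3678 0.1909] w 28.2 grip 59.3 toolz [-0.0013 -0.0011 -1.    ] closing deg 90.05
units to go [-0.12  0.26  3.7 ]
```

>>> step_arm --pt "-0.1 0.2 0.5 0 0 0 15" --pt "0 0.06 0.6 0 0 0 15" --pt "0 0 0.6 0 0 0 15" --pt "0 0 0.6 0 0 0 15" --pt "0 0 0.6 0 0 0 15" --pt "0 0 0.4 0 0 0 15" --pt "0 0 0.3 0 0 0 15" --pt "0 0 0.12 0 0 0 15" --pt "0 0 0 0 0 0 15" --pt "0 0 0 0 0 0 15"

```text
time_s: 27.65
eef_pos: [0.5379, 0.3762, 0.0809]
tool_rot: [-0.0, 1.0, 0.0, 0.001]
wrist_force: [0.1, -0.7, -0.4]
gripper_width: 0.332
grip_force: 59.4
```

>>> step_arm --pt "0 0 0 0 0 0 50" --pt "0 0 0 0 0 0 50" --pt "0 0 0 0 0 0 50" --pt "0 0 0 0 0 0 50" --pt "0 0 -0.3 0 0 0 50" --pt "0 0 -0.6 0 0 0 50" --pt "0 0 -0.8 0 0 0 50" --pt "0 0 -0.8 0 0 0 50" --pt "0 0 -0.8 0 0 0 50" --pt "0 0 -0.4 0 0 0 50" --pt "0 -0.3 0 0 0 0 50" --pt "0.2 -0.7 0 0 0 0 50"

```text
time_s: 28.65
eef_pos: [0.532, 0.347, 0.1919]
tool_rot: [-0.001, 1.0, 0.001, 0.001]
wrist_force: [-0.4, 0.4, -1.1]
gripper_width: 0.501
grip_force: 0.0
```

>>> step_arm --pt "0.2 -0.8 0 0 0 0 50" --pt "0.2 -0.8 0 0 0 0 50" --pt "0.2 -0.8 0 0 0 0 50" --pt "0.2 -0.8 0 0 0 0 50" --pt "0.2 -0.8 0 0 0 0 50" --pt "0.2 -0.8 0 0 0 0 50" --pt "0.2 -0.8 0 0 0 0 50" --pt "0.14 -0.75 0 0 0 0 50" --pt "0 0 0 0 0 0.99 50" --pt "0 0 0 0 0 0.99 50" --pt "0 0 0 0 0 0.99 50" --pt "0 0 0 0 0 0.99 50"

```text
time_s: 29.65
eef_pos: [0.4841, 0.1548, 0.1895]
tool_rot: [0.16, 0.987, -0.0, -0.001]
wrist_force: [-0.4, 0.4, 0.9]
gripper_width: 0.497
grip_force: 0.0
```

>>> step_arm --pt "0 0 0 0 0 0.99 50" --pt "0 0 0 0 0 0.99 50" --pt "0 0 0 0 0 0.99 50" --pt "0 0 0 0 0 0.99 50" --pt "0 0 0 0 0 0.99 50" --pt "0 0 0 0 0 0.99 50" --pt "0 0 0 0 0 0.99 50" --pt "0 0 0 0 0 0.99 50" --pt "0 0 0 0 0 0.99 50" --pt "0 0 0 0 0 0.99 50" --pt "0 0 0 0 0 0 50" --pt "0 0 0 0 0 0 50"

```text
time_s: 30.65
eef_pos: [0.4844, 0.1552, 0.1899]
tool_rot: [0.525, 0.851, -0.001, -0.001]
wrist_force: [0.1, -0.7, -1.0]
gripper_width: 0.499
grip_force: 0.0
```

```bash
python3 - <<'E'
from st import *
go(.4848,.1490,.0748)
s=viewer.snapshot("top")
save(cv2.resize(s["img"][135:260,75:275],None,fx=4,fy=4,interpolation=cv2.INTER_CUBIC),"nut")
E
```

```text
t 30.65 pos [0.4844 0.1552 0.1899] w 42.4 grip 0.0 toolz [-2.2e-03 -3.0e-04 -1.0e+00] closing deg 26.61
units to go [-0.19 -0.07  3.84]
```

View pics/nut.png

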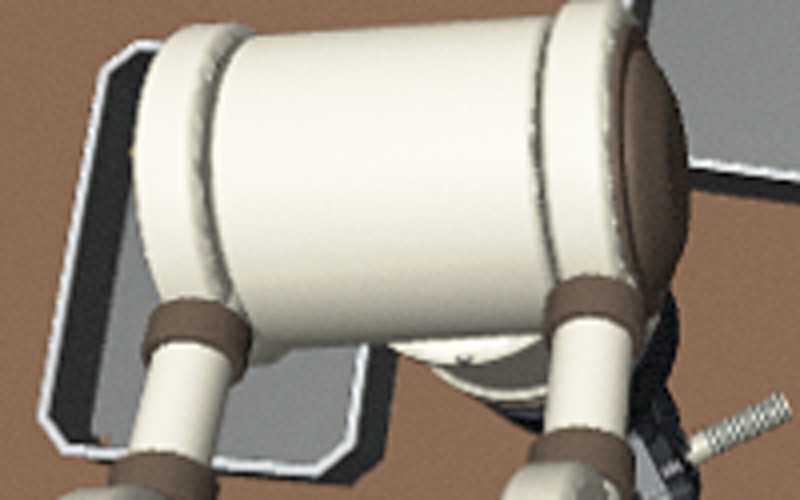

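The arm hides the nut's tin, so I'll check it at the end. The bolt's tip shows at crop (780,405), in line with the grasp. Going down for it now.

>>> step_arm --pt "-0.19 -0.07 0.5 0 0 0 50" --pt "0 0 0.6 0 0 0 50" --pt "0 0 0.6 0 0 0 50" --pt "0 0 0.6 0 0 0 50" --pt "0 0 0.6 0 0 0 50" --pt "0 0 0.5 0 0 0 50" --pt "0 0 0.3 0 0 0 50" --pt "0 0 0.1 0 0 0 50" --pt "0 0 0 0 0 0 50" --pt "0 0 0 0 0 0 50"

```text
time_s: 31.53
eef_pos: [0.4864, 0.1496, 0.0777]
tool_rot: [0.526, 0.85, 0.0, 0.0]
wrist_force: [-0.0, -1.0, -0.5]
gripper_width: 0.499
grip_force: 0.0
```

>>> step_arm --pt "0 0 0 0 0 0 5" --pt "0 0 0 0 0 0 5" --pt "0 0 0 0 0 0 5" --pt "0 0 0 0 0 0 5" --pt "0 0 0 0 0 0 5" --pt "0 0 0 0 0 0 5"

```text
time_s: 32.03
eef_pos: [0.4867, 0.1498, 0.0781]
tool_rot: [0.526, 0.85, 0.001, 0.001]
wrist_force: [-0.7, 1.0, 5.4]
gripper_width: 0.137
grip_force: 58.8
```

>>> step_arm --pt "0 0 -0.3 0 0 0 5" --pt "0 0 -0.6 0 0 0 5" --pt "0 0 -0.8 0 0 0 5" --pt "0 0 -0.8 0 0 0 5" --pt "0 0 -0.8 0 0 0 5" --pt "0 0 -0.6 0 0 0 5" --pt "0 0 0 0 0 0 5" --pt "0 0 0 0 0 0 5"

```text
time_s: 32.7
eef_pos: [0.4862, 0.1497, 0.1948]
tool_rot: [0.526, 0.85, 0.0, 0.001]
wrist_force: [0.3, -0.2, -2.0]
gripper_width: 0.134
grip_force: 58.9
```

```bash
python3 - <<'E'
from st import *
go(.6740,.1165,.19)
E
```

```text
t 32.7 pos [0.4862 0.1497 0.1948] w 11.4 grip 58.9 toolz [ 1.8e-03  1.0e-04 -1.0e+00] closing deg 26.51
units to go [-3.78  5.11  0.17]
```

>>> step_arm --pt "-0.2 0.27 0 0 0 0 5" --pt "-0.45 0.6 0 0 0 0 5" --pt "-0.45 0.6 0 0 0 0 5" --pt "-0.45 0.6 0 0 0 0 5" --pt "-0.45 0.6 0 0 0 0 5" --pt "-0.45 0.6 0 0 0 0 5" --pt "-0.45 0.6 0 0 0 0 5" --pt "-0.45 0.6 0 0 0 0 5" --pt "-0.3 0.5 0 0 0 0 5" --pt "-0.14 0.2 0 0 0 0 5" --pt "0 0 0 0 0 0 5" --pt "0 0 0 0 0 0 5"

```text
time_s: 33.7
eef_pos: [0.6746, 0.1171, 0.1923]
tool_rot: [0.526, 0.85, -0.001, -0.001]
wrist_force: [-0.1, -0.7, -0.8]
gripper_width: 0.13
grip_force: 58.9
```

```bash
python3 - <<'E'
from st import *
go(.6740,.1165,.083)
E
```

```text
t 33.7 pos [0.6746 0.1171 0.1923] w 11.1 grip 58.9 toolz [-0.0032  0.     -1.    ] closing deg 26.5
units to go [-0.01 -0.02  3.64]
```

Next I'll lower it, release, lift and withdraw towards the base, so that the top camera sees all the tins.

>>> step_arm --pt "0 0 0.5 0 0 0 5" --pt "0 0 0.6 0 0 0 5" --pt "0 0 0.6 0 0 0 5" --pt "0 0 0.6 0 0 0 5" --pt "0 0 0.6 0 0 0 5" --pt "0 0 0.4 0 0 0 5" --pt "0 0 0.25 0 0 0 5" --pt "0 0 0.07 0 0 0 5" --pt "0 0 0 0 0 0 5" --pt "0 0 0 0 0 0 5"

```text
time_s: 34.53
eef_pos: [0.676, 0.1172, 0.0865]
tool_rot: [0.526, 0.85, 0.0, 0.001]
wrist_force: [0.4, -0.7, -1.2]
gripper_width: 0.129
grip_force: 58.9
```

>>> step_arm --pt "0 0 0 0 0 0 40" --pt "0 0 0 0 0 0 40" --pt "0 0 0 0 0 0 40" --pt "0 0 0 0 0 0 40" --pt "0 0 -0.3 0 0 0 40" --pt "0 0 -0.6 0 0 0 40" --pt "0 0 -0.8 0 0 0 40" --pt "0 0 -0.8 0 0 0 40" --pt "0 0 -0.8 0 0 0 40" --pt "0 0 -0.6 0 0 0 40" --pt "0 0 0 0 0 0 40" --pt "0 0 0 0 0 0 40"

```text
time_s: 35.53
eef_pos: [0.6763, 0.1171, 0.2046]
tool_rot: [0.526, 0.85, 0.001, 0.002]
wrist_force: [-0.2, -0.8, -0.4]
gripper_width: 0.396
grip_force: 0.0
```

```bash
python3 - <<'E'
from st import *
go(.38,.02,.25)
E
```

```text
t 35.5333 pos [0.6763 0.1171 0.2046] w 33.6 grip 0.0 toolz [ 0.0037 -0.     -1.    ] closing deg 26.51
units to go [  1.51 -10.28  -1.55]
```

>>> step_arm --pt "0.1 -0.4 -0.1 0 0 0 40" --pt "0.1 -0.8 -0.1 0 0 0 40" --pt "0.1 -0.8 -0.1 0 0 0 40" --pt "0.1 -0.8 -0.1 0 0 0 40" --pt "0.1 -0.8 -0.1 0 0 0 40" --pt "0.1 -0.8 -0.1 0 0 0 40" --pt "0.1 -0.8 -0.1 0 0 0 40" --pt "0.1 -0.8 -0.1 0 0 0 40" --pt "0.1 -0.8 -0.1 0 0 0 40" --pt "0.1 -0.8 -0.1 0 0 0 40" --pt "0.1 -0.8 -0.1 0 0 0 40" --pt "0.1 -0.8 -0.1 0 0 0 40"

```text
time_s: 36.53
eef_pos: [0.4103, 0.0261, 0.2368]
tool_rot: [0.526, 0.85, -0.001, -0.002]
wrist_force: [-0.1, -0.2, 1.0]
gripper_width: 0.401
grip_force: 0.0
```

>>> step_arm --pt "0.1 -0.6 -0.1 0 0 0 40" --pt "0 0 0 0 0 0 40" --pt "0 0 0 0 0 0 40"

```text
time_s: 36.78
eef_pos: [0.3941, 0.0208, 0.2405]
tool_rot: [0.527, 0.85, -0.0, -0.001]
wrist_force: [-0.3, -1.1, -1.3]
gripper_width: 0.402
grip_force: 0.0
```

```bash
python3 - <<'E'
from st import *
go(.38,.02,.25)
s=viewer.snapshot("top");a=s["img"][60:260,70:590];save(cv2.resize(a,(800,308),interpolation=cv2.INTER_CUBIC),"fin")
E
```

```text
t 36.7833 pos [0.3941 0.0208 0.2405] w 34.1 grip 0.0 toolz [-1.2e-03  4.0e-04 -1.0e+00] closing deg 26.45
units to go [ 0.19 -0.43 -0.32]
```

View pics/fin.png

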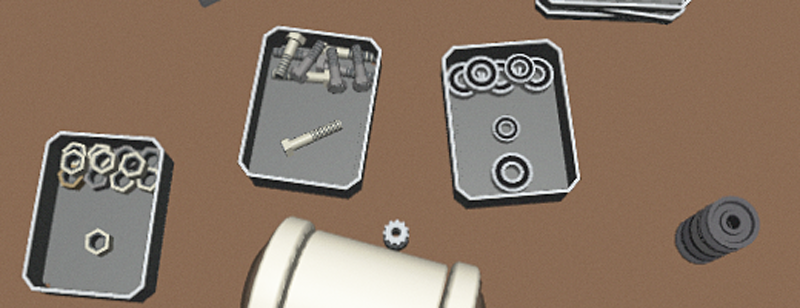

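The final view shows each part where it belongs: nut (97,241), bolt (312,137), small bearing (506,128), large bearing (511,172) and pulley on its stack (735,222). Everything is at rest and the arm is clear, so I'm handing it in.

```bash
python3 -c "
from h import *
print(workorder.finish_job())"
```

```text
the job is handed in; nothing more can be done
None
```

I handed the job in at about 37 s: the bolt, nut and both bearings are in their own tins, the pulley is on the stack and the reel was not touched; no verdict came back, and I judged the placings from the last camera view.

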